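# Set and lock the saw stand's outrigger

## Task

Take the black crossbar of the saw stand's outrigger arm, draw the spring-loaded arm out until its pointer lines up with the index clip beside the rail, and hold it there while you slide the cam lever behind it across by its upright paddle until fully closed, without letting the arm slip off the mark. Finish still holding the crossbar with the fingers, arm on the mark and lever closed; do not let go, and leave the glue bottle, the timber offcut and the tape measure where they are.

Things in the scene. Friction and masses are not known exactly. Their poses are not given: they have to be found in the camera images.
- stand: Fixed outrigger base: dark steel plate 440 x 100 x 14 mm with a 26 mm square aluminium rail (400 mm long, axis 55 mm above the table) on two grey blocks. Origin: centre of the plate's underside. +x runs along the rail, the way the arm is drawn out (about to the robot's left, give or take 20 deg); +y is level, across the rail.
- leg (a joint): How far the arm is drawn out along the stand's +x, m: 0 = fully in (at the start), 0.13 = end stop. The arm is a 42 mm square aluminium sleeve 165 mm long on the rail, top 76 mm above the table. A spring always pulls it back in with about 5 to 8 N: it runs home if released, even with the lever closed.
- crossbar (a point): Black bar across the arm's outer end: 170 mm along y, 16 along x, 20 tall. This point: its centre, 122 mm above the table, at stand x = 20 mm + leg, y = 0; axes as the stand's. The riser under its middle (12 x 36 mm) lies within the bar's width, so straddling fingers can slide along the whole bar; below it 36 mm are free down to the sleeve, 25 mm to the lever's shoe.
- leg_pointer (a point): Tip of the thin black pointer blade (4 mm along x) that stands out to -y from the rear of the arm's sleeve: 150 mm behind the crossbar (-x), 53 mm to -y of the rail axis, 38 mm above the table. It moves with the arm.
- index: Index clip, fixed on the base at the rail's -y side, away from the robot: dark block 20 x 24 x 12 mm with an upright steel blade 4 mm thick that marks the length. Origin: centre of its underside, in the plane of the blade; axes parallel to the stand's. On the mark, the pointer tip has the same stand-x as this origin. At the start it lies 55 to 100 mm ahead (+x) of the pointer.
- lever (a joint): How far the sliding cam lever is pushed across the arm along +y, m: 0 = fully open (-y end of its dark cross track), 0.054 = fully closed (on the stop at the +y end). It sits on top of the arm just behind the crossbar and rides with it. Starts at 0 to 0.008, stays where it is left, takes about 4 N to push.
- lever_paddle (a point): Middle of the cam lever's upright steel paddle, 120 mm above the table, 22 mm behind the bar's centre (-x), at y = lever - 27 mm from the bar's middle. The paddle is 24 mm along x, 12 along y, from 83 to 135 mm above the table, and clears the bar's rear face by 2 mm: a finger on that side of the bar, moved along the bar to +y, pushes it shut.
- glue: White glue bottle, 60 mm across, 170 mm tall, standing loose on the bench; origin under its centre. Not to be disturbed.
- offcut: Timber offcut 160 x 70 x 35 mm lying loose; origin under its centre. Not to be disturbed.
- tape: Black tape measure 70 x 36 x 66 mm standing loose; origin under its centre. Not to be disturbed.

How it is judged:
By the outcome, as a careful person would: the job done as asked, in the order asked, and still so for the second after the job is handed in, while the arm keeps its last pose, push and grip.
It also fails if it takes over 48 s, if anything falls off the work surface, if the arm or the gripper's body presses on something with over 40 N, if the wrist force passes 120 N, or if a joint passes its speed limit or range.

## Robot

A 6-joint arm with a two-finger parallel gripper is mounted at the origin on the work surface. World frame = base frame: x ahead of the robot, y to its left, z up, the work surface at z = 0. Lengths are in mm, angles in rad, forces in N, time in s.
With the tool pointing down it reaches from about 325 to 775 mm from the base axis. Payload 5.5 kg.
Tool frame: the origin (TCP) lies between the finger pads; the fingertips stand 25 mm ahead of it and the grasp point (between the pads) lies 6 mm ahead of it (manip.tip_reach is the distance from the TCP to the fingertips, in mm); z points along the fingers, y is the direction in which the jaws open and shut (so a half turn about z gives the same grasp; the last joint's range is limited). The gripper opens to 85 mm and grips with 20 to 120 N. Pads are 22 mm wide; open, the fingers measure 114 mm over their backs; the gripper's body (76 mm by 85 mm) begins 54 mm behind the grasp point. The pads swing forward as they close: fully open they stand 13 mm farther back than shut.
Start: joints at [-1.357, 0.091, 1.231, -0, 1.82, -0.057], TCP at [160.501, -578.149, 256.275] pointing down, gripper open.
Joint ranges: [-2.87, 2.87], [-0.86, 2.18], [0.17, 2.46], [-1.51, 4.65], [0.06, 2.69], [-2.65, 2.65]. Speed limits (rad/s): [2.57, 2.57, 3.01, 3.14, 3.14, 3.14].

## Interface

Orientations are given as a unit quaternion [w, x, y, z].
In Python, from plant import telemetry, grab_frame, camera_params, sign_off, spotter, manip gives the robot as it stands. The module is installed in compiled form; this text tells all that it offers.
- The arm moves only by the tool carry_out, never from a script. Its argument "targets" is one flat list of numbers, 5 for each row, row after row: the shift along the world's x, y, z in cm, then the turn about the world's z in rad, then the gripper's target within -1 to 1 (shut at 1, half-way at 0, fully open at -1). In form: [dx, dy, dz, yaw, claw, dx, dy, dz, yaw, claw, ...]. A call has 1 to 8 rows; each row shifts and turns the commanded pose from where the row before left it; what a row does not reach is not made up. A row lasts 1/8 s, in which the tool goes at most 62.5 mm and 10.7 degrees, less where a joint would pass 70% of its speed; a pose out of reach is approached as far as the arm can. A call with a gripper value outside its range is refused whole. The fingers move at their own pace and stop on an object; "newtons" is the grip in N (left out, the last holds). Time passes only in rows, so rows that do not move let the fingers close. It gives the time, the measured TCP pose, the force and the opening at its end, in the units of the state.
- telemetry.state(): the state, without advancing time (a new reading comes with each control period).
- grab_frame(name): name is "side" or "top" or "wrist"; returns (picture, depth): 384x512x3 uint8, red, green, blue; 384x512 float32, mm along the optical axis (not along the pixel's ray), 0 where there is no reading.
- camera_params(name): a dict with "mtx" (3x3 intrinsics, pixels), "rvec" (rotation vector, rad) and "tvec" (3), from world to camera coordinates, as OpenCV has them. Camera axes: x right, y down, z forward; pixel columns grow to the right and rows downward; lengths in mm; the calibration is good to about 2 mm. The wrist camera is an equidistant fisheye: a pixel r from the principal point sees the ray r / f radians off the axis. A picture is of the moment at which its call begins: read the wrist's pose just before it. camera_params takes no time and is no camera call; for the wrist camera it gives the pose at the moment of the call.
- sign_off(): hands the job in, once; it reports no verdict.
Trained networks look in the newest picture that a camera, given by its name, has taken for a name from the list of things; names that differ only in an ending like _2 or _b are one class to them, and where a whole thing is asked for, a point or a joint stands for the part that bears it (a point fixed in the world has none). Each returns a list of dicts, best first, with "p" (0 to 1); they miss things now and then, are a little off and sometimes report something else, mostly with a low value. They report only what shows in the picture. A call takes as long as a camera call.
- spotter.find_in(camera, target): "extent" ([centre column, centre row, width, height] in pixels, round what is visible of it).
- spotter.landmark_of(camera, target): "at" ([row, column] in pixels: a listed point, or the origin of a listed thing).
The state is a dict: "time": time; "q": joint angles; "qvel": joint speeds; "joint_torque": joint torques, N m; "eef_pos": TCP position; "orientation": TCP orientation; "contact_force": force on the tool from outside, world axes, zero at the start; "wrist_torque": the same for the moment, N m; "gripper_width": finger opening in mm.
Only numpy, scipy, OpenCV 4.12 (cv2) and the standard library are available. Lean on these libraries where they do the work, as an engineer would, in place of code of your own. Each camera call takes 0.05 s, during which the arm holds its last target. There are 200 camera calls.

## Working session

There is one attempt and no reset: what is moved stays moved. The work goes in short steps, Python scripts to look and compute and a tool call to move; the robot and the scene stay as the last step left them, time stands still between calls to the robot, and variables do not carry over. Pictures are saved under pics/ and viewed, about 8 in all and at most 12, crops included, and the job is handed in when it is done.

Besides the shell and the picture viewer there is one more tool, called after "Call:" by a JSON object that holds its "api" and its "payload". carry_out: Moves the arm, as the interface text tells. Its arguments: {"type":"object","properties":{"targets":{"type":"array","items":{"type":"number"}},"newtons":{"type":"number"}},"required":["targets"]}

```bash
mkdir -p pics; cat > h.py <<'E'
import numpy as np, cv2
from plant import telemetry, grab_frame, camera_params, sign_off, spotter, manip
def cam(n):
    p=camera_params(n); R=cv2.Rodrigues(np.array(p["rvec"],float))[0]
    return np.array(p["mtx"],float),R,np.array(p["tvec"],float).ravel()
def at_z(n,rc,z,c=None):
    K,R,t=c or cam(n); r,c_=rc
    x,y=(c_-K[0,2])/K[0,0],(r-K[1,2])/K[1,1]
    if n=="wrist":
        th=np.hypot(x,y); s=np.tan(th)/th if th>1e-9 else 1; x*=s;y*=s
    d=R.T@np.array([x,y,1.]); o=-R.T@t
    return o+d*(z-o[2])/d[2]
def proj(n,P,c=None):
    K,R,t=c or cam(n); q=R@np.array(P,float)+t
    return K[0,0]*q[0]/q[2]+K[0,2],K[1,1]*q[1]/q[2]+K[1,2]
def save(f,im): cv2.imwrite(f,im[:,:,::-1])
E
python3 - <<'E'
from h import *
np.set_printoptions(precision=1,suppress=True)
print(telemetry.state())
Z={"crossbar":122,"leg_pointer":38,"index":14,"lever_paddle":120,"stand":0,"glue":0,"offcut":0,"tape":0}
for n in("top","side"):
    im,d=grab_frame(n); save(f"pics/{n}0.png",im)
    K,R,t=cam(n); print(n,-R.T@t,K[0,0])
    for k,z in Z.items():
        for r in spotter.landmark_of(n,k)[:2]: print(k,round(r["p"],2),r["at"],at_z(n,r["at"],z))
E
```

```text
{'time': 0.0, 'q': array([-1.4,  0.1,  1.2,  0. ,  1.8, -0.1]), 'qvel': array([ 0., -0., -0., -0., -0., -0.]), 'joint_torque': array([  0. , -45.9, -41.8,  -0. ,   0. ,  -0. ]), 'eef_pos': array([ 160.5, -577.9,  255.1]), 'orientation': array([-0. ,  1. ,  0.1, -0. ]), 'contact_force': array([-0.3,  0.2, -0.1]), 'wrist_torque': array([0. , 0.1, 0. ]), 'gripper_width': 84.92362907796247}
top [ 412.7   14.8 1056.6] 452.156430422827
crossbar 0.73 [236.7, 324.7] [ 492.1 -107.8  122. ]
crossbar 0.69 [221.8, 333.0] [ 523.2 -125.1  122. ]
leg_pointer 0.77 [209.0, 380.7] [ 564.1 -245.4   38. ]
index 0.41 [217.1, 351.7] [ 547.6 -184.4   14. ]
stand 0.63 [241.7, 325.5] [ 490.9 -125.5    0. ]
glue 0.56 [232.8, 133.6] [503.2 323.7   0. ]
glue 0.55 [217.5, 351.4] [ 548.5 -186.4    0. ]
offcut 0.61 [151.3, 145.8] [701.6 307.9   0. ]
tape 0.91 [131.7, 224.7] [753.8 117.3   0. ]
side [ 503.9 -557.1  725.1] 384.9585797500084
crossbar 0.69 [239.5, 224.0] [ 495.4 -101.1  122. ]
leg_pointer 0.92 [325.3, 272.5] [ 571.4 -245.5   38. ]
leg_pointer 0.22 [283.4, 226.8] [ 493.1 -147.6   38. ]
index 0.45 [299.4, 254.3] [ 545.4 -176.4   14. ]
lever_paddle 0.73 [249.8, 235.7] [ 515.9 -126.5  120. ]
lever_paddle 0.53 [145.4, 224.1] [513.  187.9 120. ]
stand 0.6 [285.8, 228.2] [ 495.1 -131.1    0. ]
glue 0.71 [147.8, 226.5] [521.2 323.8   0. ]
offcut 0.96 [144.3, 287.8] [702.9 318.7   0. ]
tape 0.83 [191.6, 321.4] [756.1 115.9   0. ]
```

```bash
python3 - <<'E'
import cv2
a=cv2.imread("pics/top0.png")[120:320,230:480];b=cv2.imread("pics/side0.png")[180:380,130:380]
cv2.imwrite("pics/c0.png",cv2.resize(a,None,fx=3,fy=3,interpolation=2));cv2.imwrite("pics/c1.png",cv2.resize(b,None,fx=3,fy=3,interpolation=2))
E
```

```text
(no output)
```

View pics/c0.png

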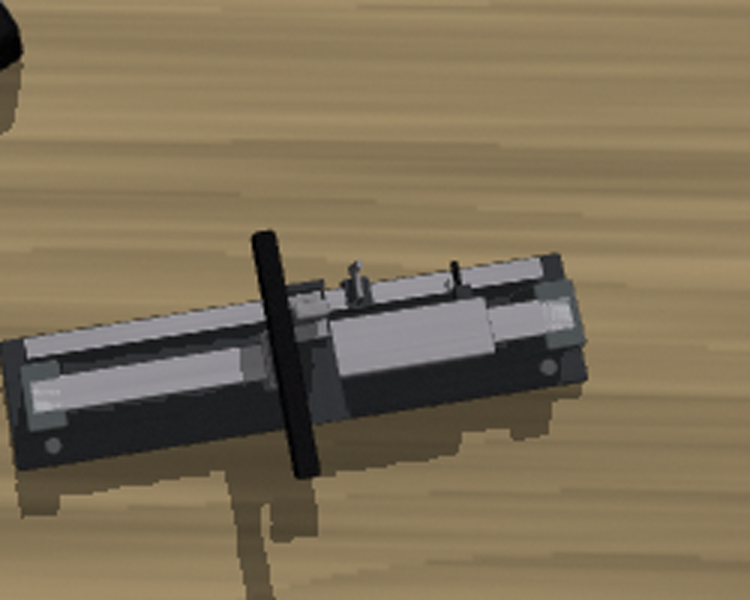

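View pics/c1.png

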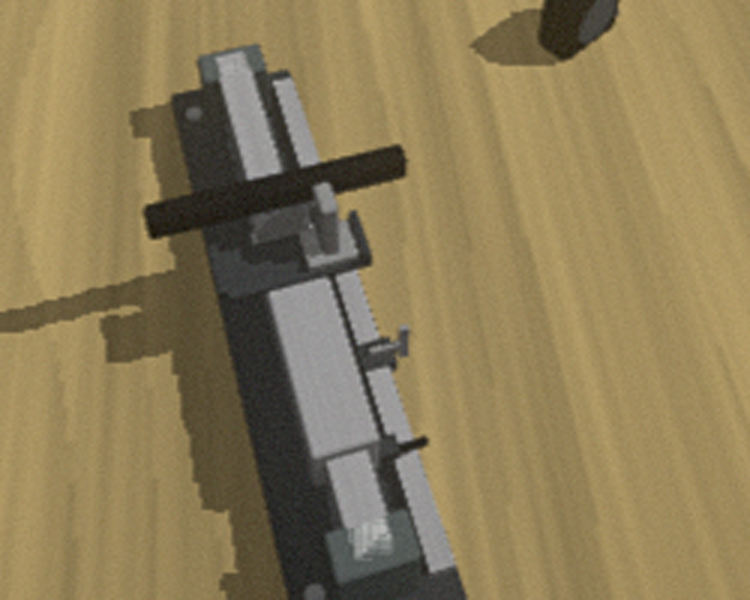

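The top crop shows the bar running from (264,232) to (307,477), with the pointer near (455,265) and the index blade near (355,265). The side crop shows the paddle at the open (-y) end. Next I'll fit the stand pose using depth.

```bash
cat >> h.py <<'E'
def cloud(n):
    im,d=grab_frame(n); K,R,t=cam(n); v,u=np.mgrid[:384,:512]
    P=np.stack([(u-K[0,2])/K[0,0]*d,(v-K[1,2])/K[1,1]*d,d],-1)
    W=(P-t)@R; W[d==0]=np.nan
    return im,W
def frame(b,phi):  # stand axes
    return np.array([np.cos(phi),np.sin(phi)]),np.array([-np.sin(phi),np.cos(phi)])
E
python3 - <<'E'
from h import *
np.set_printoptions(precision=1,suppress=True)
for n in("top","side"):
    im,W=cloud(n); W=W.reshape(-1,3); g=im.reshape(-1,3).max(1)
    near=(abs(W[:,0]-510)<150)&(abs(W[:,1]+130)<260)
    m=near&(W[:,2]>126)&(W[:,2]<138)&(g<60)
    B=W[m]; r=cv2.minAreaRect(B[:,:2].astype(np.float32)); print(n,"bar",m.sum(),r,np.median(B[:,2]))
    u,s,vt=np.linalg.svd(B[:,:2]-B[:,:2].mean(0),full_matrices=False); d=vt[0]*np.sign(-vt[0][0]); print("ydir",d,"phi",np.degrees(np.arctan2(d[1],d[0]))-90)
    m=near&(W[:,2]>8)&(W[:,2]<20)
    r=cv2.minAreaRect(W[m][:,:2].astype(np.float32)); print("plate",r)
    m=near&(W[:,2]>72)&(W[:,2]<80); S=W[m]
    r=cv2.minAreaRect(S[:,:2].astype(np.float32)); print("sleeve",r)
    # coordinates relative to bar centre, -y side blades
    c=np.array(cv2.minAreaRect(B[:,:2].astype(np.float32))[0]); ex=np.array([d[1],-d[0]])
    X=(W[:,:2]-c)@ex; Y=(W[:,:2]-c)@d
    m=near&(Y<-36)&(Y>-75)&(X<-30)&(X>-170)&(W[:,2]>22)&(W[:,2]<110)
    for a in sorted(zip(X[m],Y[m],W[m][:,2],g[m])): print(np.array(a),end=" ")
    print()
E
```

```text
top bar 659 ((492.76123046875, -118.4791259765625), (169.0567169189453, 38.7417106628418), 10.247801780700684) 130.0446276548139
ydir [-1.  -0.2] phi -259.8734602089347
plate ((499.5707092285156, -126.02647399902344), (110.58780670166016, 439.6868591308594), 10.062137603759766)
sleeve ((501.652099609375, -159.8018341064453), (87.70326232910156, 205.8524169921875), 12.334895133972168)
[-169.9  -47.3   22.5  135. ] [-169.   -44.9   23.8  150. ] [-167.4  -38.1   24.4  151. ] [-166.8  -47.4   25.2  104. ] [-166.1  -40.8   23.   152. ] [-164.8  -45.7   22.8  150. ] [-164.7  -36.2   24.3  149. ] [-162.2  -46.    24.   153. ] [-161.1  -39.3   22.9  152. ] [-161.   -41.4   24.7  151. ] [-160.8  -37.1   22.3  150. ] [-159.3  -44.    24.6  149. ] [-158.1  -46.8   22.7  158. ] [-156.3  -37.8   22.2  151. ] [-154.5  -40.4   22.5  153. ] [-152.9  -47.3   25.1  107. ] [-152.5  -43.    23.2  150. ] [-150.5  -43.4   22.6  150. ] [-150.4  -45.5   24.3  153. ] [-148.5  -38.5   26.1  152. ] [-148.   -43.7   23.4  151. ] [-147.4  -41.4   23.7  153. ] [-146.   -46.2   24.1  120. ] [-141.   -51.8   39.1  
[... 18678 characters left out ...]
-38.9 -44.6  25.3 151. ] [-37.8 -42.8  24.3 156. ] [-37.7 -38.5  22.4 149. ] [-36.9 -36.7  25.9 152. ] [-36.6 -41.   23.3 154. ] [-36.2 -47.5  23.4 163. ] [-36.2 -45.4  24.3 159. ] [-35.  -43.6  23.3 154. ] [-34.  -41.7  22.6 157. ] [-34.  -39.6  23.6 150. ] [-33.9 -46.   24.2 159. ] [-32.9 -37.8  22.8 153. ] [-32.6 -44.3  23.  153. ] [-32.3 -40.1  24.5 155. ] [-31.6 -42.4  22.2 153. ] [-31.3 -38.2  23.9 148. ] [-31.2 -46.8  23.4 155. ] [-31.1 -44.7  24.3 153. ] [-30.8 -45.4  86.5  52. ] [-30.7 -49.4  77.4 104. ] [-30.5 -37.3  79.   60. ] [-30.4 -47.5  84.9  43. ] [-30.3 -39.4  77.9  74. ] [-30.3 -47.5  81.2  35. ] [-30.2 -36.4  22.9 151. ] [-30.1 -47.6  77.4  79. ] [-30.1 -47.1  25.3 162. ]
```

```bash
python3 - <<'E'
from h import *
from scipy.spatial.transform import Rotation as Ro
s=telemetry.state();q=s["orientation"];print(q)
M=Ro.from_quat(np.r_[q[1:],q[0]]).as_matrix();print(M.round(3))
y=M[:,1];print("jaw yaw deg",np.degrees(np.arctan2(y[1],y[0])),s["q"])
E
```

```text
[ 7.71743096e-07  9.90851023e-01  1.34960177e-01 -1.16851029e-05]
[[ 0.964  0.267 -0.   ]
 [ 0.267 -0.964 -0.   ]
 [-0.    -0.    -1.   ]]
jaw yaw deg -74.48736579025022 [-1.35670416e+00  9.10839496e-02  1.23070006e+00 -2.41645359e-05
  1.81980894e+00 -5.66603329e-02]
```

Call:
{"api": "carry_out", "payload": {"targets": [3.25,4,0,-0.05,-1,3.25,4,0,-0.046,-1,3.25,4,0,0,-1,3.25,4,0,0,-1,3.25,4,0,0,-1,3.25,4,0,0,-1,3.25,4,0,0,-1,3.25,4,0,0,-1], "newtons": 40}}

```text
time: 2.0
eef_pos: [421.3, -256.7, 256.5]
orientation: [0.0, 0.996, 0.087, 0.0]
contact_force: [0.8, -0.7, 0.3]
gripper_width: 85.1
```

Call:
{"api": "carry_out", "payload": {"targets": [3.25,4,0,0,-1,3.25,4,0,0,-1,3.25,4,0,0,-1,3.2,4,0,0,-1,0,0,-3,0,-1,0,0,0,0,-1]}}

```text
time: 2.75
eef_pos: [549.2, -97.4, 223.4]
orientation: [-0.001, 0.996, 0.088, -0.003]
contact_force: [0.4, 0.6, -0.0]
gripper_width: 85.4
```

```bash
python3 - <<'E'
from h import *
np.set_printoptions(precision=1,suppress=True)
s=telemetry.state();print(s["eef_pos"],s["time"])
im,d=grab_frame("wrist");save("pics/w1.png",im)
for k,z in(("crossbar",122),("lever_paddle",120),("index",14),("leg_pointer",38)):
    for r in spotter.landmark_of("wrist",k)[:2]: print(k,round(r["p"],2),r["at"],at_z("wrist",r["at"],z))
E
```

```text
[549.2 -97.4 223.4] 2.75
crossbar 0.9 [268.1, 264.6] [ 486.5 -112.6  122. ]
lever_paddle 0.69 [235.7, 291.5] [ 521.6 -130.   120. ]
index 0.72 [185.0, 332.9] [ 543.7 -186.9   14. ]
leg_pointer 0.68 [177.3, 398.3] [ 573.6 -256.3   38. ]
leg_pointer 0.42 [233.9, 291.4] [ 483.6 -146.2   38. ]
```

View pics/w1.png

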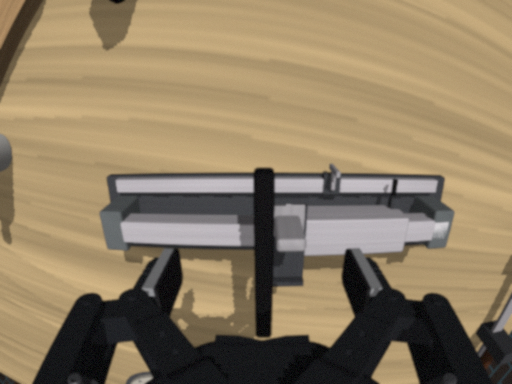

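Call:
{"api": "carry_out", "payload": {"targets": [0,0,-3,0,-1,0,0,-3,0,-1,0,0,-2.6,0,-1,0,0,-1,0,-1,0,0,0,0,-1]}}

```text
time: 3.62
eef_pos: [549.9, -98.4, 130.6]
orientation: [0.0, 0.996, 0.087, -0.0]
contact_force: [0.1, 0.4, -0.4]
gripper_width: 85.3
```

Call:
{"api": "carry_out", "payload": {"targets": [0,0,0,0,1,0,0,0,0,1,0,0,0,0,1,0,0,0,0,1,0,0,0,0,1,0,0,0,0,1], "newtons": 40}}

```text
time: 4.38
eef_pos: [550.2, -98.4, 130.8]
orientation: [0.0, 0.996, 0.087, 0.0]
contact_force: [0.0, -1.7, 3.1]
gripper_width: 15.5
```

```bash
python3 - <<'E'
from h import *
np.set_printoptions(precision=1,suppress=True)
s=telemetry.state();print(s["eef_pos"],s["time"],s["contact_force"],s["gripper_width"],s["wrist_torque"])
for n in("side","top","wrist"):
    im,d=grab_frame(n);save(f"pics/{n}2.png",im)
a=cv2.imread("pics/side2.png")[180:380,130:330];b=cv2.imread("pics/wrist2.png")[100:300,180:380]
cv2.imwrite("pics/c2.png",cv2.resize(np.hstack([a,b]),None,fx=2,fy=2,interpolation=2))
E
```

```text
[550.2 -98.4 130.8] 4.375 [ 0.  -1.7  3.1] 15.459647281167326 [-0.2  0.1  0.1]
```

View pics/c2.png

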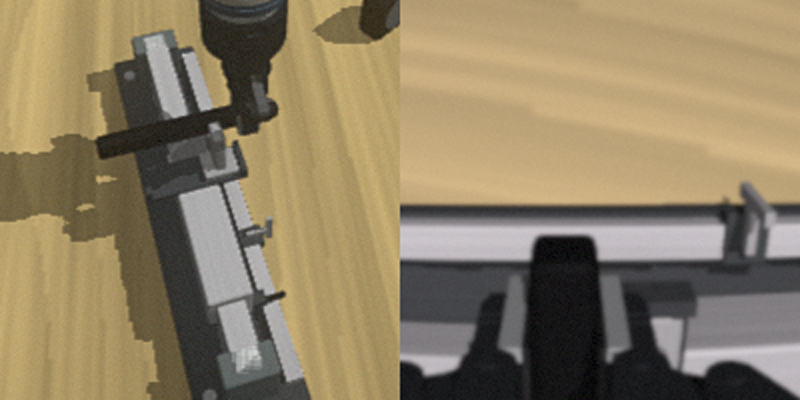

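Side crop: the fingers straddle the far end of the bar, and the paddle is beside them, still open. The grip measures 15.5 mm. I'll draw the arm out about 66 mm first, then measure.

Call:
{"api": "carry_out", "payload": {"targets": [-0.19,1.08,0,0,1,-0.19,1.08,0,0,1,-0.19,1.08,0,0,1,-0.19,1.08,0,0,1,-0.19,1.08,0,0,1,-0.19,1.08,0,0,1,0,0,0,0,1,0,0,0,0,1]}}

```text
time: 5.52
eef_pos: [538.8, -34.4, 130.7]
orientation: [0.001, 0.996, 0.087, 0.0]
contact_force: [-0.3, -6.5, 3.4]
gripper_width: 15.4
```

```bash
cat > meas.py <<'E'
from h import *
import sys
np.set_printoptions(precision=1,suppress=True)
tag=sys.argv[1]
s=telemetry.state();print(s["eef_pos"],s["time"],s["contact_force"],s["gripper_width"],s["wrist_torque"])
ex,ey=frame(0,np.radians(100.0)); O=np.array([487.,-107])  # rough ref
I=[]
for n in("side","top","wrist"):
    im,d=grab_frame(n);save(f"pics/{n}{tag}.png",im)
    for k,z in(("index",14),("leg_pointer",38),("lever_paddle",120),("crossbar",122)):
        r=spotter.landmark_of(n,k)[:1]
        for r in r:
            P=at_z(n,r["at"],z)[:2]-O; print(n,k,round(r["p"],2),"x %.1f y %.1f"%(P@ex,P@ey))
# depth: mean stand-x of pointer (z 33..43, y -53..-38 rel.) and blade (y<-56,z>38)
for n in("side","top"):
    im,W=cloud(n);W=W.reshape(-1,3);g=im.reshape(-1,3).max(1)
    X=(W[:,:2]-O)@ex;Y=(W[:,:2]-O)@ey;z=W[:,2]
    for lab,m in(("pointer",(Y<-38)&(Y>-60)&(abs(z-39)<5)&(X>-160)&(X<-50)),("blade",(Y<-56)&(Y>-72)&(z>44)&(z<56)&(X>-110)&(X<-30))):
        if m.any(): print(n,lab,m.sum(),"x med %.1f min %.1f max %.1f y %.1f g %d"%(np.median(X[m]),X[m].min(),X[m].max(),np.median(Y[m]),np.median(g[m])))
c=[cv2.imread(f"pics/side{tag}.png")[250:350,200:300],cv2.imread(f"pics/top{tag}.png")[170:270,320:420]]
cv2.imwrite(f"pics/c{tag}.png",cv2.resize(np.hstack(c),None,fx=4,fy=4,interpolation=2))
E
python3 meas.py 3
```

```text
[538.8 -34.4 130.7] 5.525 [-0.3 -6.5  3.4] 15.385541793994669 [-0.8  0.1  0.1]
side index 0.65 x -72.1 y -46.5
side leg_pointer 0.69 x -90.2 y -57.0
side lever_paddle 0.62 x 32.9 y -34.1
side crossbar 0.81 x 68.5 y -11.6
top index 0.51 x -80.2 y -45.9
top leg_pointer 0.86 x -92.5 y -56.8
top lever_paddle 0.74 x 42.2 y -33.1
top crossbar 0.79 x 67.5 y -2.3
wrist index 0.94 x -79.4 y -43.7
wrist leg_pointer 0.63 x -86.8 y -57.2
wrist crossbar 0.84 x 60.7 y 1.0
side pointer 32 x med -89.1 min -92.0 max -81.6 y -48.3 g 55
side blade 10 x med -81.5 min -83.2 max -78.2 y -64.3 g 141
top pointer 18 x med -85.6 min -88.1 max -83.6 y -48.1 g 21
top blade 5 x med -78.5 min -80.3 max -76.4 y -64.0 g 131
```

View pics/c3.png

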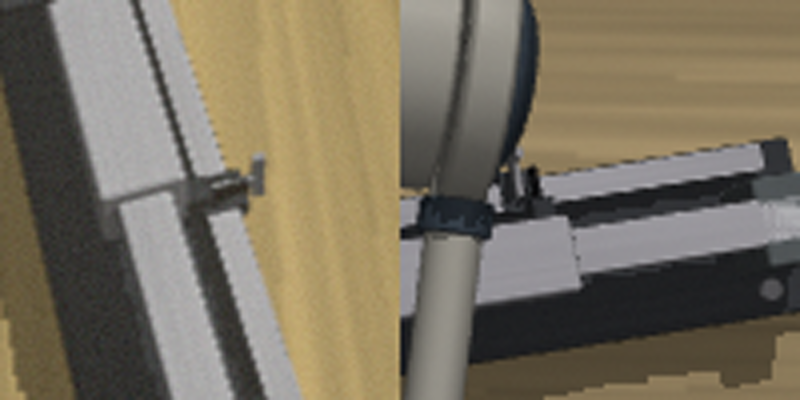

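The pointer is still short of the blade by about 7 mm (65 mm drawn, 72 mm estimated).

Call:
{"api": "carry_out", "payload": {"targets": [-0.06,0.35,0,0,1,-0.06,0.34,0,0,1,0,0,0,0,1,0,0,0,0,1]}}

```text
time: 6.88
eef_pos: [537.6, -27.7, 130.7]
orientation: [0.001, 0.996, 0.087, 0.0]
contact_force: [-0.9, -5.3, 4.8]
gripper_width: 15.0
```

```bash
python3 meas.py 4 | grep -v wrist; python3 - <<'E'
import cv2,numpy as np
c=[cv2.imread("pics/side4.png")[275:325,225:275],cv2.imread("pics/top4.png")[190:240,330:380]]
cv2.imwrite("pics/d4.png",cv2.resize(np.hstack(c),None,fx=8,fy=8,interpolation=cv2.INTER_NEAREST))
E
```

```text
[537.6 -27.7 130.7] 6.875 [-0.9 -5.3  4.8] 14.999460829964546 [-0.8  0.   0.1]
side index 0.6 x -79.4 y -48.1
side leg_pointer 0.92 x -76.8 y -59.1
side lever_paddle 0.75 x 39.6 y -29.8
side crossbar 0.86 x 69.1 y -6.7
top index 0.67 x -79.1 y -46.5
top leg_pointer 0.62 x -78.3 y -49.8
top lever_paddle 0.52 x 50.0 y -27.8
top crossbar 0.62 x 73.0 y 2.0
side pointer 31 x med -82.4 min -83.8 max -78.1 y -48.0 g 55
side blade 11 x med -81.8 min -83.4 max -79.5 y -64.1 g 138
top pointer 19 x med -79.0 min -81.2 max -76.9 y -48.7 g 19
top blade 7 x med -77.9 min -80.1 max -76.7 y -63.8 g 132
```

View pics/d4.png

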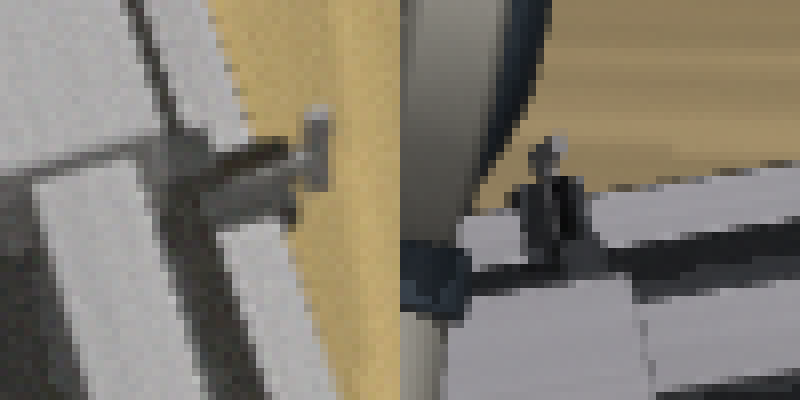

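```bash
cat > prof.py <<'E'
from h import *
import sys
ex,ey=frame(0,np.radians(100.0)); O=np.array([487.,-107])
def prof(tag,n,y,z,xs):
    im=cv2.imread(f"pics/{n}{tag}.png").max(2).astype(np.float32); c=cam(n)
    uv=np.array([proj(n,np.r_[O+x*ex+y*ey,z],c) for x in xs],np.float32)
    return cv2.remap(im,uv[None,:,0],uv[None,:,1],cv2.INTER_LINEAR)[0]
for tag,xp in(("0",-150),("4",-80)):
  for n in("top","side"):
    for lab,x0,ys,z in(("pointer",xp,(-40,-43,-46,-49),41),("blade",-80,(-60,-62,-64),50)):
        xs=np.arange(x0-10,x0+10.1,2)
        for y in ys: print(tag,n,lab,y,x0-10,prof(tag,n,y,z,xs).astype(int))
E
python3 prof.py
```

```text
0 top pointer -40 -160 [148 140 138 149  53  20  52 109 130  97 104]
0 top pointer -43 -160 [153 152 153 134  65  19  33 124 118 119 140]
0 top pointer -46 -160 [150 150 150 116  60  18  30 138 149 151 152]
0 top pointer -49 -160 [124 136 141 120  53  17  35  91 130 127 134]
0 top blade -60 -90 [139 139 138 138 138 137 120  82  62  51  72]
0 top blade -62 -90 [142 141 141 140 140 134 107  66  52  50  60]
0 top blade -64 -90 [151 148 147 146 144 133 129  88  52  64  96]
0 side pointer -40 -160 [151  97  50  43  54 111 143 137 139 157 161]
0 side pointer -43 -160 [152 102  47  39  69 131 160 160 157 159 159]
0 side pointer -46 -160 [159 127  57  37  60 152 159 161 155 160 158]
0 side pointer -49 -160 [156 125  61  40  70 130 158 157 156 157 155]
0 side blade -60 -90 [ 90  92 105 122 137 148 159 158 154 154 157]
0 side blade -62 -90 [ 76  78  79  91 119 141 152 156 153 153 156]
0 side blade -64 -90 [ 89  79  72  78 121 141 149 156 155 154 153]
4 top pointer -40 -90 [154 154 130  77  46  29  20  27  42  35  35]
4 top pointer -43 -90 [157 157 149  79  47  24  13  34  54  38  35]
4 top pointer -46 -90 [156 156 139  95  53  23  13  37  45  38  34]
4 top pointer -49 -90 [144 129 109  78  47  25  19  42  50  38  34]
4 top blade -60 -90 [142 142 141 141 141 139 122  83  63  52  73]
4 top blade -62 -90 [145 144 142 142 142 137 110  68  52  51  61]
4 top blade -64 -90 [154 151 150 148 147 136 131  89  53  65  98]
4 side pointer -40 -90 [ 78  74  60  52  56  70 129 149 151 150 161]
4 side pointer -43 -90 [ 83  89  64  51  51  91 157 175 176 177 172]
4 side pointer -46 -90 [ 85  88  70  51  52  88 153 176 173 172 171]
4 side pointer -49 -90 [ 88 105  81  52  49  72 136 182 179 151 162]
4 side blade -60 -90 [ 99 102 120 138 154 164 172 174 175 174 175]
4 side blade -62 -90 [ 83  85  90 102 131 155 168 172 171 172 173]
4 side blade -64 -90 [ 98  89  86  87 129 155 165 171 171 171 172]
```

```bash
cat > prof2.py <<'E'
from prof import *
print("----")
def sat(tag,n,y,z,xs):
    im=cv2.imread(f"pics/{n}{tag}.png").astype(np.float32); c=cam(n); s=im[:,:,2]-im[:,:,0]
    uv=np.array([proj(n,np.r_[O+x*ex+y*ey,z],c) for x in xs],np.float32)
    return cv2.remap(s,uv[None,:,0],uv[None,:,1],cv2.INTER_LINEAR)[0]
xs=np.arange(-92,-67.9,1)
for n in("top","side"):
    for y in(-60,-62,-64): print(n,y,np.mean([sat(t,n,y,50,xs) for t in("0","2")],0).astype(int))
E
python3 prof2.py | sed -n '/----/,$p'
```

```text
----
top -60 [32 34 36 39 43 45 48 49 49 49 47 46 40 34 26 15  7  4  1  1  1  4  8 15
 22]
top -62 [28 28 28 28 29 31 32 35 38 39 37 32 22 12  8  3  2  2  1  1  1  1  3 14
 24]
top -64 [29 29 28 28 28 28 29 30 31 30 28 20  9  3  2  2  2  2  2  2  6 10 15 20
 26]
side -60 [ 3  5  7  9 16 27 33 37 44 53 59 60 61 65 68 68 68 68 69 69 68 67 67 68
 68]
side -62 [ 4  4  4  4  4  7 10 13 15 17 20 25 36 50 60 66 68 67 66 66 66 66 67 68
 69]
side -64 [27 20 12  6  5  4  4  3  1  0  0  5 18 31 47 60 65 66 66 66 66 67 69 69
 68]
```

Call:
{"api": "carry_out", "payload": {"targets": [-0.014,0.08,0,0,1,0,0,0,0,1,-0.394,-0.07,0,0,1,-0.394,-0.07,0,0,1,-0.394,-0.07,0,0,1,0,0,0,0,1], "newtons": 20}}

```text
time: 8.48
eef_pos: [534.3, -27.1, 131.4]
orientation: [0.0, 0.996, 0.088, 0.012]
contact_force: [42.8, 0.4, -14.3]
gripper_width: 15.0
```

```bash
python3 meas.py 5 | grep -v wrist
```

```text
[534.3 -27.1 131.4] 8.475 [ 42.8   0.4 -14.3] 14.967371450439044 [ 0.2 -6.4  0.1]
side index 0.69 x -78.0 y -46.0
side leg_pointer 0.83 x -82.3 y -53.2
side lever_paddle 0.56 x 47.9 y -23.9
side crossbar 0.8 x 77.4 y -11.1
top index 0.57 x -79.2 y -45.8
top leg_pointer 0.88 x -81.3 y -50.9
top lever_paddle 0.71 x 51.0 y -32.8
top crossbar 0.58 x 74.7 y -6.3
side pointer 31 x med -81.3 min -83.0 max -78.4 y -48.1 g 58
side blade 11 x med -80.6 min -83.2 max -78.5 y -64.0 g 140
top pointer 18 x med -77.4 min -80.8 max -75.7 y -47.9 g 19
top blade 6 x med -78.3 min -79.9 max -76.6 y -65.1 g 131
```

Even at 20 N the pads stick: about 43 N, and only 3 mm of slide. I'll back off the wind-up and ease the jaws just enough that the rear finger alone holds the arm against the spring, making up for the pad shift.

Call:
{"api": "carry_out", "payload": {"targets": [0.45,0.08,0,0,1,0.4,0.07,0,0,1,-0.007,0.04,0,0,0.62,-0.007,0.04,0,0,0.6,0,0,0,0,0.6,0,0,0,0,0.6]}}

```text
time: 10.07
eef_pos: [534.6, -26.8, 131.0]
orientation: [0.001, 0.996, 0.087, 0.001]
contact_force: [2.2, -6.2, 3.8]
gripper_width: 17.0
```

```bash
python3 meas.py 6 | grep -v wrist
```

```text
[534.6 -26.8 131. ] 10.075 [ 2.2 -6.2  3.8] 17.048580761494197 [-1.  -0.3  0.1]
side index 0.51 x -77.9 y -44.1
side leg_pointer 0.58 x -84.0 y -55.2
side lever_paddle 0.75 x 48.6 y -27.9
side crossbar 0.6 x 74.8 y -11.3
top index 0.48 x -79.6 y -44.3
top leg_pointer 0.65 x -75.8 y -53.2
top lever_paddle 0.45 x 56.6 y -30.7
top crossbar 0.68 x 67.7 y 0.2
side pointer 30 x med -81.8 min -83.2 max -78.6 y -47.9 g 56
side blade 10 x med -82.3 min -83.6 max -77.8 y -64.3 g 141
top pointer 18 x med -77.6 min -80.2 max -76.1 y -47.0 g 19
top blade 7 x med -78.0 min -80.6 max -75.7 y -64.6 g 131
```

Call:
{"api": "carry_out", "payload": {"targets": [-0.492,-0.088,0,0,0.6,-0.492,-0.088,0,0,0.6,-0.492,-0.088,0,0,0.6,-0.492,-0.088,0,0,0.6,-0.492,-0.088,0,0,0.6,-0.492,-0.088,0,0,0.6,0,0,0,0,0.6]}}

```text
time: 11.8
eef_pos: [505.6, -31.8, 130.5]
orientation: [0.001, 0.996, 0.087, 0.002]
contact_force: [7.1, -5.4, -0.6]
gripper_width: 17.2
```

```bash
python3 meas.py 7 | grep -v wrist
```

```text
[505.6 -31.8 130.5] 11.8 [ 7.1 -5.4 -0.6] 17.16730303912235 [-0.8 -1.   0.1]
side index 0.68 x 164.1 y -14.4
side leg_pointer 0.56 x -80.5 y -57.7
side lever_paddle 0.76 x 43.5 y -13.6
side crossbar 0.61 x 72.5 y -4.7
top index 0.47 x 177.6 y -297.8
top leg_pointer 0.78 x -71.3 y -49.1
top lever_paddle 0.36 x 53.5 y -11.0
top crossbar 0.82 x 67.9 y 0.2
side pointer 29 x med -81.9 min -83.6 max -78.7 y -48.5 g 54
side blade 10 x med -81.4 min -82.9 max -78.5 y -64.3 g 141
```

Call:
{"api": "carry_out", "payload": {"targets": [-0.492,-0.088,0,0,0.6,-0.492,-0.088,0,0,0.6,-0.492,-0.088,0,0,0.6,-0.492,-0.088,0,0,0.6,-0.492,-0.088,0,0,0.6,-0.492,-0.088,0,0,0.6,-0.3,-0.053,0,0,0.6,0,0,0,0,0.6]}}

```text
time: 13.65
eef_pos: [473.2, -37.5, 130.5]
orientation: [0.001, 0.996, 0.087, 0.002]
contact_force: [7.5, -5.4, -0.6]
gripper_width: 16.8
```

Call:
{"api": "carry_out", "payload": {"targets": [-0.2,-0.035,0,0,0.6,-0.2,-0.035,0,0,0.6,0,0,0,0,0.6]}}

```text
time: 14.02
eef_pos: [469.5, -38.2, 130.5]
orientation: [0.001, 0.996, 0.087, 0.002]
contact_force: [8.5, -5.8, -1.7]
gripper_width: 16.7
```

```bash
python3 meas.py 8 | grep -v wrist
```

```text
[469.5 -38.2 130.5] 14.025 [ 8.5 -5.8 -1.7] 16.654210182742286 [-0.8 -1.3  0.1]
side index 0.52 x -78.7 y -47.5
side leg_pointer 0.59 x -82.4 y -59.4
side crossbar 0.92 x 80.5 y -7.6
side pointer 30 x med -81.4 min -83.2 max -77.8 y -48.2 g 56
side blade 10 x med -81.4 min -83.2 max -78.4 y -64.4 g 141
top blade 2 x med -79.0 min -80.5 max -77.5 y -66.1 g 123
```

Call:
{"api": "carry_out", "payload": {"targets": [-0.2,-0.035,0,0,0.6,0,0,0,0,0.6]}}

```text
time: 15.12
eef_pos: [468.3, -38.3, 130.6]
orientation: [0.001, 0.996, 0.087, 0.004]
contact_force: [13.4, -5.1, -3.7]
gripper_width: 17.4
```

Call:
{"api": "carry_out", "payload": {"targets": [-0.2,-0.035,0,0,0.6,0,0,0,0,0.6]}}

```text
time: 15.38
eef_pos: [468.0, -38.2, 130.7]
orientation: [0.001, 0.996, 0.088, 0.006]
contact_force: [20.5, -3.4, -6.8]
gripper_width: 16.7
```

Call:
{"api": "carry_out", "payload": {"targets": [-0.2,-0.035,0,0,0.6,0,0,0,0,0.6]}}

```text
time: 15.62
eef_pos: [467.7, -38.1, 130.8]
orientation: [0.0, 0.996, 0.088, 0.008]
contact_force: [29.7, -2.0, -11.4]
gripper_width: 16.8
```

The lever is on its stop: the force climbs with no further motion. I'll relax the push, re-close the grip while making up for the pad shift, then check.

Call:
{"api": "carry_out", "payload": {"targets": [0.3,0.053,0,0,0.6,0.007,-0.04,0,0,0.62,0.007,-0.04,0,0,1,0,0,0,0,1,0,0,0,0,1,0,0,0,0,1], "newtons": 40}}

```text
time: 16.38
eef_pos: [468.3, -38.8, 130.8]
orientation: [0.001, 0.996, 0.088, 0.005]
contact_force: [16.7, -3.7, -3.9]
gripper_width: 15.5
```

```bash
python3 meas.py 9 ; python3 - <<'E'
import cv2,numpy as np
c=[cv2.imread("pics/side9.png")[200:320,170:290],cv2.imread("pics/wrist9.png")[140:260,240:360]]
cv2.imwrite("pics/d9.png",cv2.resize(np.hstack(c),None,fx=3.3,fy=3.3,interpolation=2))
E
```

```text
[468.3 -38.8 130.8] 16.375 [16.7 -3.7 -3.9] 15.467585881384062 [-0.3 -2.6  0.3]
side index 0.72 x -77.5 y -49.7
side leg_pointer 0.66 x -84.7 y -60.3
side lever_paddle 0.72 x 41.1 y 26.7
side crossbar 0.73 x 76.3 y -5.4
wrist index 0.59 x -84.9 y -40.8
wrist leg_pointer 0.76 x -78.0 y -57.3
wrist crossbar 0.63 x 70.8 y -3.0
side pointer 31 x med -81.4 min -82.9 max -77.8 y -47.9 g 58
side blade 10 x med -81.5 min -83.4 max -77.9 y -64.4 g 141
top blade 6 x med -78.6 min -80.6 max -77.2 y -63.8 g 127
```

View pics/d9.png

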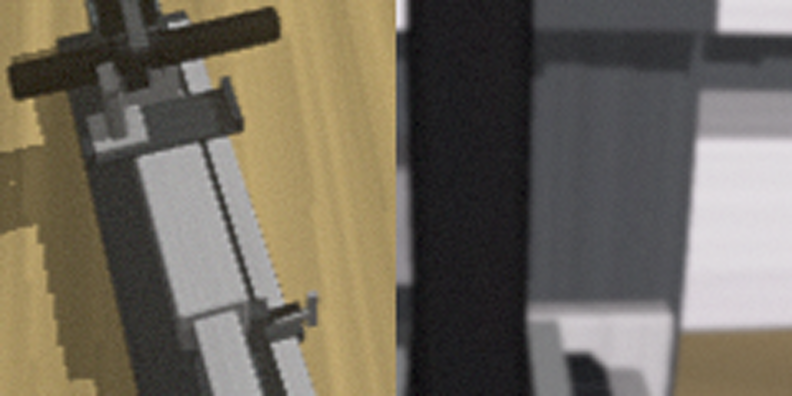

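Side crop: the shoe is at the near end of its track and the paddle at y≈+27, so the lever is closed. The pointer is in line with the blade. Now a sub-pixel comparison of the pointer edge against picture 0.

```bash
cat > edge.py <<'E'
from prof import *
print("----")
for tag,x0 in(("0",-150),("4",-79),("5",-79),("7",-79),("9",-79)):
    xs=np.arange(x0-6,x0+6,.1); o=[]
    for y in(-42,-43.5,-45,-46.5,-48):
        p=cv2.GaussianBlur(prof(tag,"side",y,41,xs)[None],(0,0),5)[0]; p=(p-p.min())/(np.percentile(p,90)-p.min())
        i=p.argmin(); j=i+np.argmax(p[i:]>.45); o.append(xs[j])
    print(tag,np.round(o,1),np.mean(o).round(2))
E
python3 edge.py | sed -n '/----/,$p'
```

```text
----
0 [-151.1 -151.  -151.1 -151.3 -151.3] -151.16
4 [-79.4 -79.5 -79.4 -79.3 -79.1] -79.34
5 [-78.1 -78.2 -78.4 -78.4 -78.2] -78.26
7 [-78.4 -78.5 -78.5 -78.5 -78.2] -78.42
9 [-78.1 -78.2 -78.4 -78.4 -78.1] -78.24
```

Call:
{"api": "carry_out", "payload": {"targets": [0,0,0,0,1,0,0,0,0,1,0,0,0,0,1,0,0,0,0,1]}}

```text
time: 17.73
eef_pos: [468.3, -38.8, 130.7]
orientation: [0.001, 0.996, 0.087, 0.005]
contact_force: [16.4, -3.8, -3.6]
gripper_width: 15.5
```

```bash
python3 -c "
from plant import *
print(sign_off())"
```

```text
the job is handed in; nothing more can be done
None
```

The job is handed in at about 18 s: the arm is on the mark, the lever is closed, and the fingers are still gripping the crossbar at 40 N.

**How it went:** I gripped the bar on the far side of the paddle and drew the arm out about 72.7 mm to the index. At 20 N the pads stuck to the bar: the force reached about 43 N for only 3 mm of slide. I eased the jaws to about 17 mm so that only the rear finger held the arm against the spring. I then slid the fingers along the bar, pushed the paddle onto its stop, and gripped again.

**Last checks:**
- **Mark:** side-camera depth puts the pointer and the blade within 0.1 mm of each other. Tracking the pointer's edge gives 72.9 mm of travel, against an estimated 72.65 ± 0.5 mm.
- **Lever:** the push rose to about 30 N with no further motion. The side camera put the paddle at about +27 mm, which is fully closed.
- **Hold:** the pose and the 15.5 mm opening stayed steady over the last half second, with about 16 N still pushing the lever shut.

**Disagreed or not checked:**
- **Index and pointer readings:** the networks' readings for these scattered by several mm, so I used depth and edges instead. In the last pictures the top view of the pointer was blocked.
- **Loose items:** I did not measure the glue, offcut and tape again; the tool never went near them.

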